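Open the drain cleanout in the utility closet

ROBOT

A 7-joint arm with a two-finger parallel gripper is mounted at the origin on the work surface. World frame = base frame: x ahead of the robot, y to its left, z up, the work surface at z = 0. Lengths are in mm, angles in rad, forces in N, time in s.
With the tool pointing down it reaches from about 400 to 875 mm from the base axis. Payload 4.4 kg.
Tool frame: the origin (TCP) lies midway between the tips of the shut fingers; the grasp point (between the pads) lies 19 mm behind it (ctrl.grip_point_offset is the distance from the TCP to the grasp point, in mm); z points along the fingers, y is the line along which they close (so a half turn about z gives the same grasp; the last joint's range is limited). The gripper opens to 85 mm and grips with 20 to 120 N. Pads are 22 mm wide; open, the fingers measure 114 mm over their backs; the gripper's body (76 mm by 85 mm) begins 54 mm behind the grasp point. The pads swing forward as they close: fully open they stand 13 mm farther back than shut.
Start: joints at [-1.264, 0.628, 0.038, 1.517, -0.027, 0.996, -0.02], TCP at [236.723, 605.376, 231.313] pointing down, gripper open.
Joint ranges: [-3.06, 3.06], [-0.37, 2.12], [-1.25, 1.32], [0.18, 2.47], [-1.1, 4.24], [0.23, 1.98], [-2.94, 2.94]. Speed limits (rad/s): [2.57, 2.57, 3.14, 3.14, 3.14, 3.14, 3.14].

INTERFACE

Orientations are given as [roll, pitch, yaw] about the fixed x, y, z axes, in that order (R = Rz(yaw) Ry(pitch) Rx(roll)).
In Python, from cell import ctrl gives the robot as it stands.
- The arm moves only by the tool creep_tool, called after "Emit:" in YAML: its name, and indented under it one key for each argument. Schema: {"type":"object","properties":{"steps":{"type":"object","properties":{"dx":{"type":"array","items":{"type":"number"},"minItems":1,"maxItems":12},"dy":{"type":"array","items":{"type":"number"},"minItems":1,"maxItems":12},"dz":{"type":"array","items":{"type":"number"},"minItems":1,"maxItems":12},"wx":{"type":"array","items":{"type":"number"},"minItems":1,"maxItems":12},"wy":{"type":"array","items":{"type":"number"},"minItems":1,"maxItems":12},"wz":{"type":"array","items":{"type":"number"},"minItems":1,"maxItems":12},"aperture":{"type":"array","items":{"type":"number"},"minItems":1,"maxItems":12}},"additionalProperties":false,"required":["dx","dy","dz","wx","wy","wz","aperture"]},"only":{"type":"string"},"quiet":{"type":"boolean"},"lines":{"type":"string"}},"required":["steps"],"additionalProperties":false}. steps is an object with one list for each field, all of the same length, 1 to 12, a row being the entries at one place: dx, dy, dz (the shift in mm), wx, wy, wz (a rotation vector in rad), aperture (the finger opening in mm); each row shifts and turns the commanded pose from where the row before left it, along the tool's axes as they then stand; what a row does not reach is not made up. A row lasts 1/10 s, in which the tool goes at most 50 mm and 0.15 rad, less where a joint would pass 70% of its speed; a pose out of reach is approached as far as the arm can. The fingers move at their own pace and stop on an object; the grip force is fixed at half the most. Time passes only in rows, so rows that do not move let the fingers close. The tool returns the time, the measured TCP pose, the force, the opening and the grip force at its end. only (a regular expression) keeps the lines of the reply that match it, lines (a string "A,B") keeps lines A to B, and quiet returns only ok. Input that does not fit is refused with a message, and nothing moves.
- ctrl.read_state(): the state, without advancing time (a new reading comes with each control period).
- ctrl.get_image(name): name is "scene" or "side" or "wrist"; returns the picture (420x560x3 uint8, blue, green, red); there is no depth.
- ctrl.calibration(name): a dict with "fx", "fy", "cx", "cy" (pixels), "rvec" (rotation vector, rad) and "tvec" (3), from world to camera coordinates, as OpenCV has them; the wrist camera has in their place "hand_eye" (4x4, takes a point from camera to tool coordinates, whose origin is the TCP and whose axes are the flange's). Camera axes: x right, y down, z forward; pixel columns grow to the right and rows downward; lengths in mm; the calibration is good to about 2 mm. The wrist camera is an equidistant fisheye: a pixel r from the principal point sees the ray r / f radians off the axis. A picture is of the moment at which its call begins: read the wrist's pose just before it. calibration takes no time and is no camera call.
- ctrl.finish_job(): hands the job in; it is judged then, once.
The state is a dict: "clock": time; "qpos": joint angles; "qd": joint speeds; "tau": joint torques, N m; "eef_pos": TCP position; "tool_rot": TCP orientation; "force": force on the tool from outside, world axes, zero at the start; "torque": the same for the moment, N m; "width": finger opening in mm; "gripper_force": force on a finger pad.
Only numpy, scipy, OpenCV 4.12 (cv2) and the standard library are available. Lean on these libraries where they do the work, as an engineer would, in place of code of your own. Each camera call takes 0.05 s, during which the arm holds its last target. There are 200 camera calls.

TASK

Open the drain cleanout: unscrew the white screw cap with the raised grip bar from its pipe stub (anticlockwise seen from above, until its coarse thread lets go), lift it off, and set it down, not drop it, in the shallow metal tray, lying flat with the bar upwards.

Things in the scene. Friction and masses are not known exactly. Their poses are not given: they have to be found in the camera images.
- cap: White screw cap, 68 mm diameter, about 90 g, a straight grip bar across its top: 54 mm long (its x), 14 thick (its y), 28 tall. Origin: on its axis at the skirt's bottom edge, z up; top face at z 31 mm, bar from 31 to 59 mm. Starts screwed on, its x axis within 0.12 rad of the neck's. Anticlockwise from above it turns easily, level; about 1.4 rad, in one grasp, frees it from any start.
- neck: Cleanout: fixed white pipe stub, 46 mm diameter, rim 80 mm above the bench. Origin: on its axis at the bench, z up. Screwed on, the cap's origin is 54 mm above it. The coarse thread releases with the cap's x axis 1.05 to 2.2 rad anticlockwise from the neck's x; lifted earlier the cap is caught within 5 mm; stops bar turning further or clockwise. The like stub with a smooth domed cap is glued shut.
- tray: Shallow open metal tray, fixed to the bench, 160 mm (its x) by 180 mm (its y), 30 mm high, walls and floor 5 mm thick. Origin: centre of its underside, on the bench, z up. The cap lying in it has its origin 5 mm above the tray's origin.

How it is judged:
By the outcome, as a careful person would: the job done as asked, in the order asked, and still so for the second after the job is handed in, with the robot touching nothing.
It also fails if it takes over 48 s, if anything falls off the work surface, if the arm or the gripper's body presses on something with over 40 N, if the wrist force passes 120 N, or if a joint passes its speed limit or range.

## Working session

There is one attempt and no reset: what is moved stays moved. The work goes in short steps, Python scripts to look and compute and a tool call to move; the robot and the scene stay as the last step left them, time stands still between calls to the robot, and variables do not carry over. Pictures are saved under pics/ and viewed, at most 10 in all, crops included, and the job is handed in when it is done.

```bash
ls; mkdir -p pics
```

Run:
```python
from cell import ctrl
import cv2
s=ctrl.read_state(); print(s['clock'],s['eef_pos'],s['tool_rot'],s['width'])
for n in ("scene","side","wrist"):
    cv2.imwrite(f"pics/{n}0.png",ctrl.get_image(n)); print(n,ctrl.calibration(n))
```

```text
cell.py
pics
0.0 [236.523739   604.78993828 230.39985366] [-3.13973692e+00  7.48520820e-05  2.76878334e+00] 85.29239007595395
scene {'fx': 428.98557313942337, 'fy': 428.98557313942337, 'cx': 285.8901398407951, 'cy': 204.37405555202298, 'rvec': array([ 0.9055104 ,  2.45683472, -1.15877414]), 'tvec': array([ 390.19500987, -176.04236286, 1036.93090648])}
side {'fx': 506.6280754454343, 'fy': 506.6280754454343, 'cx': 279.14948734080144, 'cy': 212.26342458589104, 'rvec': array([ 2.32722284, -0.50774191,  0.18042291]), 'tvec': array([-489.2025064 ,  218.25003371,  816.73707773])}
wrist {'fx': 325.19226210127806, 'fy': 325.19226210127806, 'cx': 281.63798143981876, 'cy': 202.62223655412234, 'hand_eye': array([[-4.73898862e-04, -9.44687283e-01, -3.27972122e-01,
         8.47222285e+01],
       [ 9.99999008e-01, -1.27372882e-05, -1.40824664e-03,
        -1.18347800e+00],
       [ 1.32617522e-03, -3.27972464e-01,  9.44686352e-01,
        -1.43812106e+02],
       [ 0.00000000e+00,  0.00000000e+00,  0.00000000e+00,
         1.00000000e+00]])}
```

View pics/scene0.png

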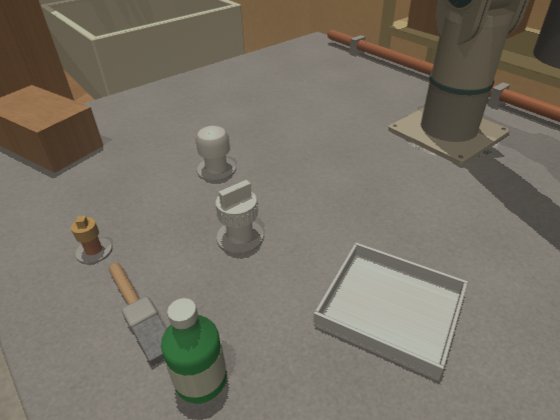

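View pics/side0.png

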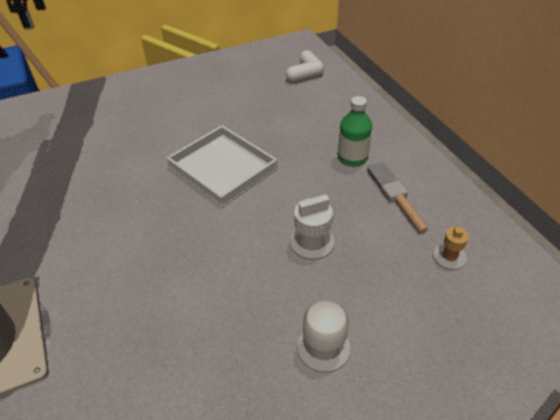

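View pics/wrist0.png

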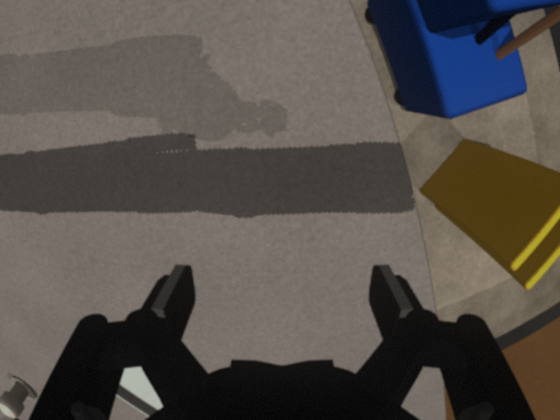

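The scene view shows the cap at (237,205) with its bar top from about (220,192) to (251,187), the domed stub at (214,150) and the tray around (393,305). The side view has the cap at (313,222), the dome at (325,325) and the tray at (222,163). The wrist view shows only bench, with a stub at lower left (20,395). Next I'll enlarge the cap in both fixed views.

Run:
```python
import cv2,numpy as np
a=cv2.imread('pics/scene0.png')[175:255,200:280]; b=cv2.imread('pics/side0.png')[185:265,275:355]
f=lambda i:cv2.resize(i,(400,400),interpolation=cv2.INTER_CUBIC)
cv2.imwrite('pics/crop1.png',np.hstack([f(a),f(b)]))
```

Create h.py:
```python
from cell import ctrl
import cv2,numpy as np
from scipy.spatial.transform import Rotation as Ro
def P(n):
    c=ctrl.calibration(n);K=np.array([[c['fx'],0,c['cx']],[0,c['fy'],c['cy']],[0,0,1]])
    return K,cv2.Rodrigues(c['rvec'])[0],np.array(c['tvec'])
def tri(p,q):
    M=[]
    for n in('scene','side'):
        K,R,t=P(n);M.append(K@np.c_[R,t])
    X=cv2.triangulatePoints(M[0],M[1],np.float64(p),np.float64(q));X=X[:3,0]/X[3,0]
    return X,proj('scene',X)-p,proj('side',X)-q
def proj(n,X):
    K,R,t=P(n);v=K@(R@np.array(X,float)+t);return v[:2]/v[2]
def onz(n,p,z):
    K,R,t=P(n);o=-R.T@t;d=R.T@np.linalg.inv(K)@np.array([p[0],p[1],1.]);return o+d*(z-o[2])/d[2]
```

```text
(no output)
```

View pics/crop1.png

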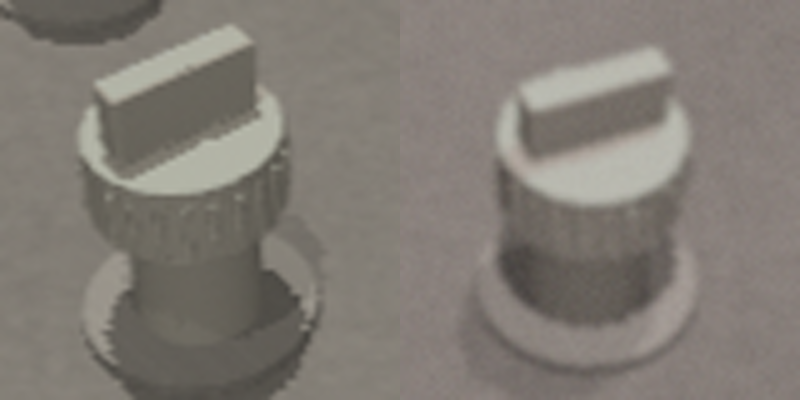

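The crop shows the bar's top corners. In the scene half they are (93,82), (112,104), (256,46) and (236,25), centre (174,64). In the side half they are (520,86), (531,110), (673,72) and (657,47), centre (595,79).

Run:
```python
from h import *
np.set_printoptions(precision=1,suppress=True)
S=np.array([(93,82),(112,104),(256,46),(236,25)])/5-.4+[200,175]
D=np.array([(120,86),(131,110),(273,72),(257,47)])/5-.4+[275,185]
print('c',tri(S.mean(0),D.mean(0)))
for n,Q in(('scene',S),('side',D)):
    W=np.array([onz(n,q,113) for q in Q]); v=(W[2]+W[3]-W[0]-W[1])/2
    print(n,W.mean(0),'len',np.linalg.norm(v),'yaw',np.degrees(np.arctan2(v[1],v[0])),'wid',np.linalg.norm(W[0]-W[1]),np.linalg.norm(W[2]-W[3]))
    e=(S,D)[n=='side']
for i in range(4): 
  for j in ((i),(i+2)%4):
    X=tri(S[i],D[j]);print(i,j,X[0],X[1])
# tray outer top corners in scene, z=30 and side
for n,c in(('scene',[(359,248),(467,288),(443,369),(318,317)]),('side',[(222,127),(277,161),(223,201),(168,160)])):
    W=np.array([onz(n,q,30) for q in c]);print(n,W.tolist(),W.mean(0),[np.linalg.norm(W[i]-W[i-1]) for i in range(4)])
for n,p in(('scene',(212,132)),('side',(326,310))): print('dome',onz(n,p,110))
for n in('scene','side'): K,R,t=P(n);print('cam',-R.T@t)
```

```text
c (array([590.9, -30.2, 111.6]), array([ 0.2, -0. ]), array([0.1, 0. ]))
scene [591.6 -28.7 113. ] len 52.81548026324379 yaw 174.0430619657284 wid 13.617292419248686 13.782197687581517
side [590.2 -31.3 113. ] len 52.27822653022983 yaw -4.017648560074796 wid 12.19077094883096 13.416766875446763
0 0 [588.  -29.8 108.9] [18.2 -2.8]
0 2 [616.4 -39.1 112.1] [ 0.1 -0. ]
1 1 [587.3 -30.6  97.8] [15.  -2.3]
1 3 [617.6 -25.6 111.9] [ 0.3 -0. ]
2 2 [597.1 -30.1 116.8] [-19.7   2.6]
2 0 [565.4 -21.5 111.1] [-0.3  0.1]
3 3 [596.2 -28.7 126.7] [-15.3   2.1]
3 1 [563.7 -34.3 111.7] [-0.1  0. ]
scene [[475.4122457969635, 145.21666902323716, 30.0], [416.2887838240276, 305.2714499762193, 30.0], [552.60287646861, 357.0443599552443, 30.0], [617.9638441203698, 199.01217290213663, 30.0]] [515.6 251.6  30. ] [np.float64(152.36441324056764), np.float64(170.6256623769481), np.float64(145.81483484615697), np.float64(171.01528655989443)]
side [[548.3496927901388, 346.0321162070237, 30.0], [613.6685792028325, 181.75322193542706, 30.0], [468.2647403635135, 116.72156957717152, 30.0], [403.63429807965315, 285.21988531559, 30.0]] [508.5 232.4  30. ] [np.float64(156.97347830829477), np.float64(176.7883254779365), np.float64(159.2839984356735), np.float64(180.46821458775273)]
dome [ 521.4 -207.4  110. ]
dome [ 506.4 -235.2  110. ]
cam [877.5 450.1 534.7]
cam [ 290.4 -579.6  730.6]
```

Triangulation puts the bar top at (591,-30), height 112–113, with its axis at about -5°, which matches the given sizes. The tray readings were coarse, so I'll refine them from a crop while moving over the cap.

Emit:
creep_tool:
  steps: {"dx":[-38,-38,-38,-38,-38,-38,-38,-38,-38,-38,-38,-38],"dy":[-31,-31,-31,-31,-31,-31,-31,-31,-31,-31,-31,-31],"dz":[0,0,0,0,0,0,0,0,0,0,0,0],"wx":[0,0,0,0,0,0,0,0,0,0,0,0],"wy":[0,0,0,0,0,0,0,0,0,0,0,0],"wz":[0,0,0,0,0,0,0,0,0,0,0,0],"aperture":[85,85,85,85,85,85,85,85,85,85,85,85]}

```text
clock: 1.35
eef_pos: [526.5, 91.0, 231.3]
tool_rot: [3.141, -0.0, 2.769]
force: [1.1, 0.1, -0.4]
width: 85.1
gripper_force: 0.0
```

Run:
```python
import cv2,numpy as np
a=cv2.imread('pics/scene0.png')[230:390,310:475]; b=cv2.imread('pics/side0.png')[110:215,160:285]
cv2.imwrite('pics/crop2.png',np.hstack([cv2.resize(a,(412,400),interpolation=cv2.INTER_CUBIC),cv2.resize(b[:,:],(375,315),interpolation=cv2.INTER_CUBIC).__class__(0) if 0 else cv2.copyMakeBorder(cv2.resize(b,(375,315),interpolation=cv2.INTER_CUBIC),0,85,0,0,cv2.BORDER_CONSTANT)]))
```

```text
(no output)
```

View pics/crop2.png

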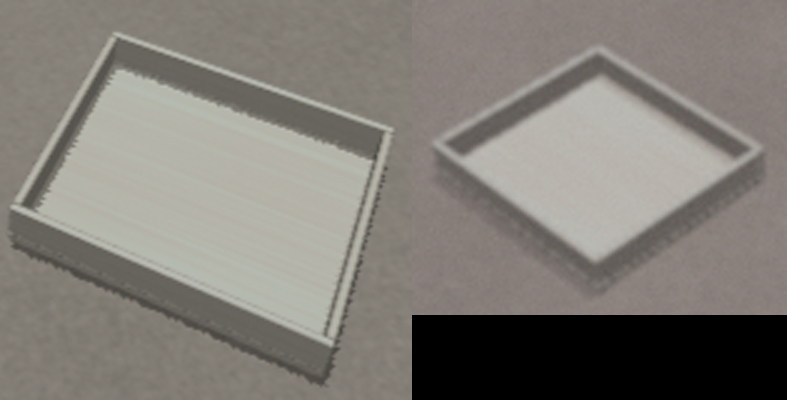

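Tray rim corners in the scene half are (117,33), (393,129), (333,348) and (10,206). In the side half they are (599,45), (765,150), (598,268) and (434,146).

Run:
```python
from h import *
np.set_printoptions(precision=1,suppress=True)
S=np.array([(117,33),(393,129),(333,348),(10,206)])/2.5-.3+[310,230]
D=np.array([(187,45),(353,150),(186,268),(22,146)])/3-.3+[160,110]
D=D[[2,3,0,1]]
X=np.array([tri(s,d)[0] for s,d in zip(S,D)]);print(X,X.mean(0),[np.linalg.norm(X[i]-X[i-1]) for i in range(4)],[tri(s,d)[1] for s,d in zip(S,D)])
s=ctrl.read_state();p=np.array(s['eef_pos']);R=Ro.from_euler('xyz',s['tool_rot']).as_matrix()
print(R.T@(np.array([590.9,-30.2,p[2]])-p),-.09-s['tool_rot'][2], s['qpos'])
```

```text
[[468.  130.2  24.3]
 [403.3 296.8  26.5]
 [551.9 356.5  28.5]
 [616.6 187.8  28.1]] [509.9 242.8  26.8] [np.float64(159.44140773822858), np.float64(178.65188371434138), np.float64(160.18245057271068), np.float64(180.73517306846077)] [array([-1.4,  0.5]), array([-0.7,  0.4]), array([-0.2,  0.1]), array([-0.5,  0.1])]
[-104.1  -89.4   -0. ] -2.8588499049269367 [-0.3  0.5  0.1  1.8 -0.   0.8  1. ]
```

Emit:
creep_tool:
  steps: {"dx":[-35,-35,-34,0,0,0,0,0,0,0,0,0],"dy":[-30,-30,-29,0,0,0,0,0,0,0,0,0],"dz":[0,0,0,0,0,0,0,0,0,0,0,0],"wx":[0,0,0,0,0,0,0,0,0,0,0,0],"wy":[0,0,0,0,0,0,0,0,0,0,0,0],"wz":[0,0,0,0.15,0.15,0.15,0.15,0.15,0.15,0.15,0.15,0.15],"aperture":[85,85,85,85,85,85,85,85,85,85,85,85]}

```text
clock: 2.55
eef_pos: [590.1, -27.8, 231.0]
tool_rot: [-3.141, -0.0, 1.413]
force: [-0.5, -0.3, 0.4]
width: 85.0
gripper_force: 0.0
```

Emit:
creep_tool:
  steps: {"dx":[0,0,0,0,0,0,0,0,0,0,0],"dy":[0,0,0,0,0,0,0,0,0,0,0],"dz":[0,0,0,0,0,0,0,0,0,0,0],"wx":[0,0,0,0,0,0,0,0,0,0,0],"wy":[0,0,0,0,0,0,0,0,0,0,0],"wz":[0.15,0.15,0.15,0.15,0.15,0.15,0.15,0.15,0.15,0.15,0],"aperture":[85,85,85,85,85,85,85,85,85,85,85]}

```text
clock: 3.65
eef_pos: [590.1, -27.6, 230.7]
tool_rot: [3.141, 0.001, -0.081]
force: [0.3, 0.3, 0.7]
width: 84.9
gripper_force: 0.0
```

Run:
```python
from h import *
s=ctrl.read_state();print(s['eef_pos'],s['tool_rot'],s['qpos'])
cv2.imwrite('pics/wrist1.png',ctrl.get_image('wrist'))
```

```text
[590.11069137 -27.60495904 230.72311619] [ 3.14087922e+00  1.09462105e-03 -8.13345200e-02] [-0.51370665  0.69438645  0.88049776  1.70356965 -0.60749031  1.04132288
 -1.07819384]
```

View pics/wrist1.png

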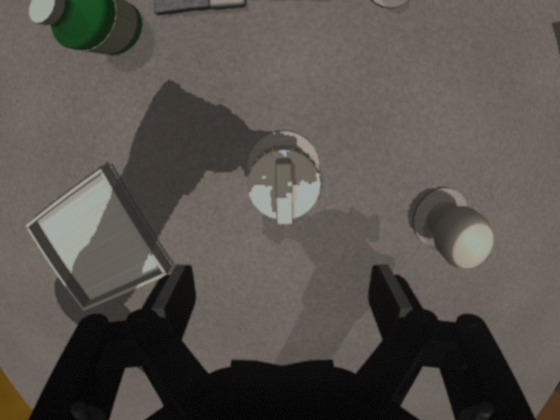

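The wrist view shows the cap below and between the fingers, with the bar from about (284,155) to (284,223) running vertically, almost along the tool x axis. The dome is well clear, at (468,237). I'll check this against the predicted projection.

Add to h.py:
```python
def wproj(X,pos,rot):
    c=ctrl.calibration('wrist');H=np.array(c['hand_eye']);R=Ro.from_euler('xyz',rot).as_matrix()
    v=H[:3,:3].T@(R.T@(np.array(X,float)-pos)-H[:3,3]);th=np.arctan2(np.hypot(v[0],v[1]),v[2]);u=v[:2]/np.hypot(v[0],v[1])
    return u*th*c['fx']+[c['cx'],c['cy']]
```

Run:
```python
from h import *
import cv2
s=ctrl.read_state();p=np.array(s['eef_pos']);r=s['tool_rot']
a=-.09
for x,y in((27,7),(27,-7),(-27,-7),(-27,7),(0,0)):
    X=[590.9+x*np.cos(a)-y*np.sin(a),-30.2+x*np.sin(a)+y*np.cos(a),113];print(wproj(X,p,r))
im=cv2.imread('pics/wrist1.png')[130:235,225:345]
cv2.imwrite('pics/crop3.png',cv2.resize(im,None,fx=5,fy=5,interpolation=cv2.INTER_CUBIC))
```

```text
[274.68786503 162.57668012]
[291.73089159 162.77239463]
[290.40559371 223.46943297]
[274.37751991 223.30799509]
[282.7930951  193.93650695]
```

View pics/crop3.png

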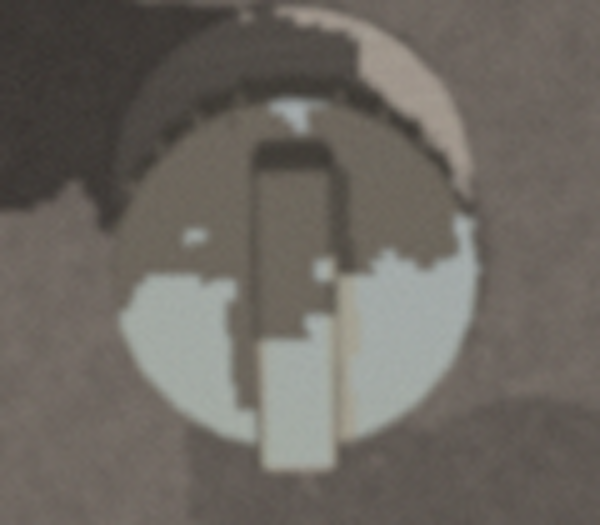

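The crop gives the bar-top corners as (252,168), (330,168), (336,470) and (262,470). Its centre is within 1 px of the prediction, and the yaw is about -0.05 to -0.08. The measurements agree, so I'll descend.

Emit:
creep_tool:
  steps: {"dx":[1,0,0,0,0,0,0,0],"dy":[3,0,0,0,0,0,0,0],"dz":[0,40,40,30,15,10,6,0],"wx":[0,0,0,0,0,0,0,0],"wy":[0,0,0,0,0,0,0,0],"wz":[-0.02,0,0,0,0,0,0,0],"aperture":[60,60,60,60,60,60,60,60]}

```text
clock: 4.5
eef_pos: [591.5, -31.2, 90.6]
tool_rot: [-3.142, -0.001, -0.061]
force: [0.5, 0.4, -0.7]
width: 59.9
gripper_force: 0.0
```

Emit:
creep_tool:
  steps: {"dx":[0,0,0,0,0,0,0,0],"dy":[0,0,0,0,0,0,0,0],"dz":[1,0,0,0,0,0,0,0],"wx":[0,0,0,0,0,0,0,0],"wy":[0,0,0,0,0,0,0,0],"wz":[0,0,0,0,0,0,0,0],"aperture":[30,5,5,5,5,5,5,5]}

```text
clock: 5.3
eef_pos: [591.6, -31.0, 90.1]
tool_rot: [-3.141, -0.001, -0.061]
force: [-0.9, 0.8, 5.3]
width: 13.0
gripper_force: 59.8
```

It's gripped on the bar at 13 mm. Now turn anticlockwise (negative about tool z).

Emit:
creep_tool:
  steps: {"dx":[0,0,0,0],"dy":[0,0,0,0],"dz":[0,0,0,0],"wx":[0,0,0,0],"wy":[0,0,0,0],"wz":[-0.1,-0.1,-0.1,-0.1],"aperture":[5,5,5,5]}

```text
clock: 5.7
eef_pos: [591.9, -31.3, 90.1]
tool_rot: [3.141, -0.002, 0.343]
force: [0.4, 0.3, 5.3]
width: 13.0
gripper_force: 59.8
```

```bash
python3 -c "
from cell import ctrl
s=ctrl.read_state();print(s['torque'],s['qpos'])"
```

```text
[ 0.05176371  0.00138665 -0.0115174 ] [-0.36065626  0.81932641  0.61114617  1.81343552 -0.68104781  0.72861976
 -0.59975676]
```

Emit:
creep_tool:
  steps: {"dx":[0,0,0,0,0,0,0,0,0,0,0],"dy":[0,0,0,0,0,0,0,0,0,0,0],"dz":[0,0,0,0,0,0,0,0,0,0,0],"wx":[0,0,0,0,0,0,0,0,0,0,0],"wy":[0,0,0,0,0,0,0,0,0,0,0],"wz":[-0.1,-0.1,-0.1,-0.1,-0.1,-0.1,-0.1,-0.1,-0.1,-0.1,0],"aperture":[5,5,5,5,5,5,5,5,5,5,5]}

```text
clock: 6.8
eef_pos: [591.9, -31.1, 90.1]
tool_rot: [3.14, -0.001, 1.339]
force: [-1.0, 0.3, 6.6]
width: 12.9
gripper_force: 59.9
```

```bash
python3 -c "
from cell import ctrl
s=ctrl.read_state();print(s['torque'],s['qpos'])"
```

```text
[0.1286594  0.0492938  0.04090391] [-0.20548344  0.75779678  0.34093416  1.80890709 -0.39561516  0.64055844
  0.13778391]
```

Emit:
creep_tool:
  steps: {"dx":[0,0,0,0],"dy":[0,0,0,0],"dz":[-3,-3,-3,0],"wx":[0,0,0,0],"wy":[0,0,0,0],"wz":[0,0,0,0],"aperture":[5,5,5,5]}

```text
clock: 7.2
eef_pos: [591.1, -30.9, 98.5]
tool_rot: [3.142, 0.0, 1.338]
force: [-0.1, 0.7, -0.1]
width: 13.0
gripper_force: 59.0
```

The cap came free: it lifted 8 mm with no resisting force, beyond the 5 mm catch. Now lift clear and carry it to the tray.

Emit:
creep_tool:
  steps: {"dx":[0,0,0,31,31,31,31,31,31,31,31,0],"dy":[0,0,0,-17.8,-17.8,-17.8,-17.8,-17.8,-17.8,-17.8,-17.8,0],"dz":[-20,-25,-20,0,0,0,0,0,0,0,0,0],"wx":[0,0,0,0,0,0,0,0,0,0,0,0],"wy":[0,0,0,0,0,0,0,0,0,0,0,0],"wz":[0,0,0,0,0,0,0,0,0,0,0,0],"aperture":[5,5,5,5,5,5,5,5,5,5,5,5]}

```text
clock: 8.4
eef_pos: [506.8, 249.8, 162.6]
tool_rot: [-3.139, -0.003, 1.347]
force: [-0.8, 0.6, -0.9]
width: 12.6
gripper_force: 59.1
```

Run:
```python
from h import *
s=ctrl.read_state();print(s['eef_pos'],s['tool_rot'])
a=ctrl.get_image('scene')[160:400,280:500];b=ctrl.get_image('side')[60:220,140:300]
cv2.imwrite('pics/crop4.png',np.hstack([cv2.resize(a,(400,436)),cv2.resize(b,(400,400))[:436] if 0 else cv2.resize(b,(400,436))]))
```

```text
[506.82679454 249.83867865 162.63341279] [-3.13861400e+00 -2.71821749e-03  1.34748740e+00]
```

View pics/crop4.png

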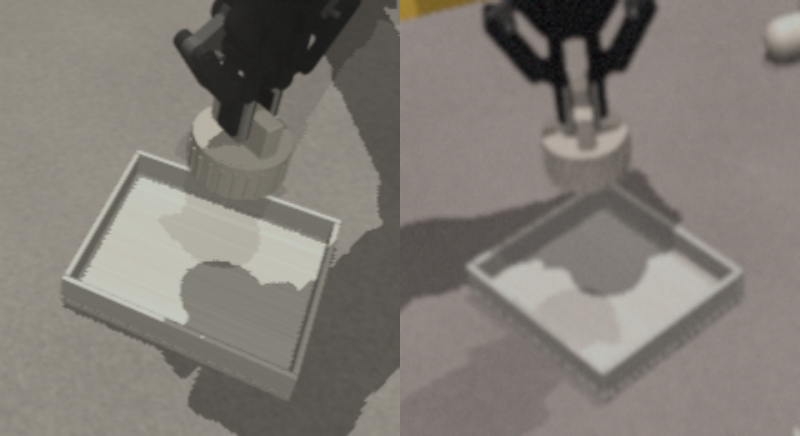

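The view shows the cap held level by its bar above the tray, which is empty and properly underneath. Expected touchdown is TCP z ≈ 41, so I'll descend to 46 and then feel for contact.

Emit:
creep_tool:
  steps: {"dx":[0,0,0,0,0,0,0],"dy":[0,0,0,0,0,0,0],"dz":[30,30,25,18,10,3,0],"wx":[0,0,0,0,0,0,0],"wy":[0,0,0,0,0,0,0],"wz":[0,0,0,0,0,0,0],"aperture":[5,5,5,5,5,5,5]}

```text
clock: 9.2
eef_pos: [510.1, 242.3, 47.5]
tool_rot: [3.141, 0.0, 1.338]
force: [-0.2, -0.3, -0.6]
width: 12.4
gripper_force: 59.2
```

Emit:
creep_tool:
  steps: {"dx":[0,0,0],"dy":[0,0,0],"dz":[1.5,1.5,0],"wx":[0,0,0],"wy":[0,0,0],"wz":[0,0,0],"aperture":[5,5,5]}

```text
clock: 9.5
eef_pos: [509.7, 243.3, 44.7]
tool_rot: [3.141, -0.001, 1.339]
force: [0.6, -0.8, -1.2]
width: 13.0
gripper_force: 59.2
```

Emit:
creep_tool:
  steps: {"dx":[0,0,0],"dy":[0,0,0],"dz":[1,1,0],"wx":[0,0,0],"wy":[0,0,0],"wz":[0,0,0],"aperture":[5,5,5]}

```text
clock: 9.8
eef_pos: [509.4, 243.1, 42.2]
tool_rot: [-3.141, 0.0, 1.339]
force: [-0.6, 0.1, -1.5]
width: 12.3
gripper_force: 59.2
```

Emit:
creep_tool:
  steps: {"dx":[0,0],"dy":[0,0],"dz":[0.6,0],"wx":[0,0],"wy":[0,0],"wz":[0,0],"aperture":[5,5]}

```text
clock: 10.0
eef_pos: [509.5, 243.1, 41.6]
tool_rot: [-3.141, 0.0, 1.339]
force: [-0.5, 0.1, -1.0]
width: 12.7
gripper_force: 59.2
```

Emit:
creep_tool:
  steps: {"dx":[0,0],"dy":[0,0],"dz":[0.6,0],"wx":[0,0],"wy":[0,0],"wz":[0,0],"aperture":[5,5]}

```text
clock: 10.2
eef_pos: [509.6, 243.1, 41.1]
tool_rot: [3.142, -0.0, 1.339]
force: [0.2, -0.3, 0.0]
width: 12.9
gripper_force: 59.3
```

Emit:
creep_tool:
  steps: {"dx":[0,0],"dy":[0,0],"dz":[0.6,0],"wx":[0,0],"wy":[0,0],"wz":[0,0],"aperture":[5,5]}

```text
clock: 10.4
eef_pos: [509.6, 243.1, 41.1]
tool_rot: [3.142, -0.0, 1.339]
force: [-1.4, -0.8, 5.1]
width: 13.0
gripper_force: 60.0
```

The cap touched down at 41.1 (5 N). Release, then retreat upward.

Emit:
creep_tool:
  steps: {"dx":[0,0,0,0,0],"dy":[0,0,0,0,0],"dz":[0,0,0,0,0],"wx":[0,0,0,0,0],"wy":[0,0,0,0,0],"wz":[0,0,0,0,0],"aperture":[20,35,50,50,50]}

```text
clock: 10.9
eef_pos: [509.5, 243.1, 40.4]
tool_rot: [-3.141, 0.0, 1.339]
force: [-0.4, 0.2, 0.5]
width: 49.9
gripper_force: 0.0
```

Emit:
creep_tool:
  steps: {"dx":[0,0,0,0,0,0,0],"dy":[0,0,0,0,0,0,0],"dz":[-10,-30,-40,-40,-40,0,0],"wx":[0,0,0,0,0,0,0],"wy":[0,0,0,0,0,0,0],"wz":[0,0,0,0,0,0,0],"aperture":[50,50,50,50,50,50,50]}

```text
clock: 11.6
eef_pos: [509.8, 243.4, 201.9]
tool_rot: [3.14, -0.002, 1.339]
force: [-0.5, 1.1, -0.3]
width: 50.0
gripper_force: 0.0
```

Run:
```python
from h import *
a=ctrl.get_image('scene')[160:400,200:500];b=ctrl.get_image('side')[60:260,140:380]
cv2.imwrite('pics/crop5.png',np.hstack([cv2.resize(a,(400,320)),cv2.resize(b,(400,333))[:320]]))
```

```text
(no output)
```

View pics/crop5.png

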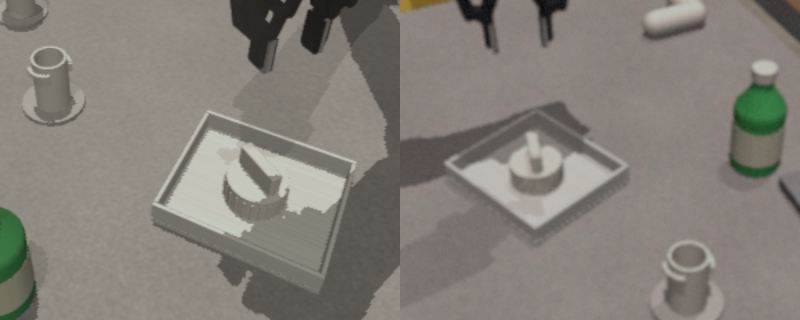

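The cap lies flat and centred in the tray with its bar up (scene half (257,185), side half (535,165)). The stub is open and the gripper is well clear above.

```bash
python3 -c "
from cell import ctrl
print(ctrl.finish_job())"
```

```text
the job is handed in; nothing more can be done
None
```

I unscrewed the cap, lifted it off and set it down flat in the tray with its bar up; the job was handed in at about 12 s of the 48 s allowed, with the gripper clear of everything.

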